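# Weigh a gift carton on the parcel scale

### The arm

A 7-joint arm with a two-finger parallel gripper is mounted at the origin on the work surface. World frame = base frame: x ahead of the robot, y to its left, z up, the work surface at z = 0. Lengths are in m, angles in rad, forces in N, time in s.
With the tool pointing down it reaches from about 0.425 to 0.95 m from the base axis. Payload 4.7 kg.
Tool frame: the origin (TCP) lies at the very end of the fingers, on their centre line; the grasp point (between the pads) lies 19 mm behind it (grip_point_offset is the distance from the TCP to the grasp point, in m); z points along the fingers, y is the direction in which the jaws open and shut (so a half turn about z gives the same grasp; the last joint's range is limited). The gripper opens to 85 mm and grips with 20 to 120 N. Pads are 22 mm wide; open, the fingers measure 114 mm over their backs; the gripper's body (76 mm by 85 mm) begins 54 mm behind the grasp point. The pads swing forward as they close: fully open they stand 13 mm farther back than shut.
Start: joints at [-1.186, 0.469, -0.049, 1.532, 0.024, 1.141, -0.082], TCP at [0.271, 0.618, 0.231] pointing down, gripper open.
Joint ranges: [-2.59, 2.59], [-0.33, 1.99], [-1.39, 1.29], [0.1, 2.45], [-1.04, 4.18], [0.21, 1.99], [-2.66, 2.66]. Speed limits (rad/s): [2.57, 2.57, 3.14, 3.14, 3.14, 3.14, 3.14].

### API

Orientations are given as a unit quaternion [x, y, z, w].
In Python, from workcell import get_obs, read_camera, get_calibration, close_job, grip_point_offset gives the robot as it stands.
- The arm moves only by the tool drive_tool, never from a script. Its argument "moves" is a list of rows, each a list of 4 numbers: the shift along the tool's x, y, z in m, then the turn about the tool's z in rad. In form: [[tx, ty, tz, yaw], ...]. A call has 1 to 12 rows; each row is the pose to reach, as a shift and turn from the pose commanded when the call began, along the tool's axes at that moment; what a row does not reach only later rows make up. A row lasts 1/8 s, in which the tool goes at most 62.5 mm and 10.7 degrees, less where a joint would pass 70% of its speed; a pose out of reach is approached as far as the arm can. A call with a gripper value outside its range is refused whole. "gripper" is the closure, from -1 (fully open) to 1 (shut), set as the call begins (left out, the last holds). The fingers move at their own pace and stop on an object; "grip_force" is the grip in N (left out, the last holds). Time passes only in rows, so rows that repeat a pose let the fingers close. It gives the time, the measured TCP pose, the force and the opening at its end, in the units of the state.
- get_obs(): the state, without advancing time (a new reading comes with each control period).
- read_camera(name): name is "scene" or "side" or "wrist"; returns (picture, depth): 384x512x3 uint8, blue, green, red; 384x512 float32, m along the optical axis (not along the pixel's ray), 0 where there is no reading.
- get_calibration(name): a dict with "fx", "fy", "cx", "cy" (pixels), "rvec" (rotation vector, rad) and "tvec" (3), from world to camera coordinates, as OpenCV has them. Camera axes: x right, y down, z forward; pixel columns grow to the right and rows downward; lengths in m; the calibration is good to about 2 mm. A picture is of the moment at which its call begins: read the wrist's pose just before it. get_calibration takes no time and is no camera call; for the wrist camera it gives the pose at the moment of the call.
- close_job(): hands the job in, once; it reports no verdict.
The state is a dict: "t": time; "joint_positions": joint angles; "joint_vel": joint speeds; "joint_efforts": joint torques, N m; "tool_pos": TCP position; "tcp_rot": TCP orientation; "contact_force": force on the tool from outside, world axes, zero at the start; "ft_torque": the same for the moment, N m; "width": finger opening in m.
Only numpy, scipy, OpenCV 4.12 (cv2) and the standard library are available. Lean on these libraries where they do the work, as an engineer would, in place of code of your own. Each camera call takes 0.05 s, during which the arm holds its last target.

### The job

Draw the flat gift carton out of the plywood tray and slide it over onto the parcel scale, and leave it lying centred and square on the steel platform so that no edge overhangs. Then let go of it and press the scale's round print key fully down to print its weight label. Be gentle with the carton - its lid dents when pressed with more than about 20 N - and leave the other things on the bench where they are.

Things in the scene. Friction and masses are not known exactly. Their poses are not given: they have to be found in the camera images.
- carton_center (a point): middle, 20 mm above its underside, of the flat cardboard gift carton (shallow base with a lift-off lid over it) lying in the plywood tray. Footprint 110 mm (its x) x 160 mm (its y), too wide to grasp; it weighs 3.0 to 5.6 N. Its bottom slides easily (friction about 0.3) on the tray and on the platform. z up
- carton: the same carton, at the middle of its underside. The lid's flat top is 40 mm above it at least but stands up to 18 mm more proud, differently for each carton, as it is filled; this extra is not measured. The lid is firm: under a fingertip its top gives only 1 mm per 8 N. Its top is grippy (friction about 0.6 or more under a fingertip)
- corner_a (a point): corner of the carton's outline at its -x, +y side, at the height of carton_center
- corner_b (a point): corner of the carton's outline at its +x, +y side
- corner_c (a point): corner of the carton's outline at its +x, -y side
- corner_d (a point): corner of the carton's outline at its -x, -y side
- tray_floor (a point): middle of the upper face of the floor of the fixed plywood in-tray: 118 mm wide (x), 168 mm long (y). Walls 9 mm thick and 60 mm high above the floor stand along both long sides and across the +y end; the -y end, 84 mm from here, is open and faces the scale. The carton lies in it with 1 to 6 mm of play, its x, y along the tray's
- platform_top (a point): middle of the top face of the scale's weighing platform, a flat stainless plate 130 mm (x) x 180 mm (y), 52 mm above the bench and 2 mm lower than the tray's floor. It sinks about 1 mm per 6 N of load (8 mm at most). The gap from its +y edge to the tray's open end is 5 to 16 mm; the tray stands up to 8 mm to one side (x) and 1 degree askew
- print_key_top (a point): middle of the top of the scale's print key, the round white push key, 26 mm across, on the grey console on the scale's robot side, 116 mm towards -x and 45 mm towards -y from the platform's middle. It stands 48 mm above the bench; pressed straight down
- print_key (a joint): travel of the print key: 0 is up, 0.004 m is fully down (takes 4 N, springs back)
- tin: closed dark steel coffee tin with a paper band, 72 mm across, 105 mm tall, standing behind the scale (bystander; origin under its middle)
- tape_roll: roll of parcel tape, 96 mm across, 48 mm wide, lying flat in front of the tray (bystander; origin under its middle)
- marker: black marker pen, 115 mm long, 14 mm thick, lying behind the tray (bystander)
- small_carton: closed cardboard box 85 x 85 x 60 mm, without a separate lid, to the right of the scale (bystander; origin under its middle)
- label_roll: roll of white labels, 84 mm across, 56 mm wide, lying flat left of the tray (bystander; origin under its middle)
Mind the look-alikes: they are no part of the job. Leave any black or purple look-alike of the carton alone.

How it is judged:
By the outcome, as a careful person would: the job done as asked, in the order asked, and still so for the second after the job is handed in, with the robot touching nothing.
It also fails if it takes over 64 s, if anything falls off the work surface, if the arm or the gripper's body presses on something with over 40 N, if the wrist force passes 120 N, or if a joint passes its speed limit or range.

## Working session

There is one attempt and no reset: what is moved stays moved. The work goes in short steps, Python scripts to look and compute and a tool call to move; the robot and the scene stay as the last step left them, time stands still between calls to the robot, and variables do not carry over. Pictures are saved under pics/ and viewed, and the job is handed in when it is done.

Besides the shell and the picture viewer there is one more tool, called after "Request:" by a JSON object that holds its "name" and its "arguments". drive_tool: Moves the arm, as the interface text tells. Its arguments: {"type":"object","properties":{"moves":{"type":"array"},"gripper":{"type":"number"},"grip_force":{"type":"number"}},"required":["moves"]}

```bash
ls; mkdir -p pics; python3 - <<'E'
from workcell import *
import cv2
print(get_obs()); print(grip_point_offset)
for n in ["scene","side","wrist"]:
    p,d=read_camera(n); cv2.imwrite(f"pics/{n}0.png",p); print(n,get_calibration(n), (d>0).mean())
E
```

```text
pics
{'t': 0.0, 'joint_positions': array([-1.18592858,  0.4694394 , -0.048563  ,  1.53369564,  0.02410637,
        1.14099271, -0.08232344]), 'joint_vel': array([ 0.00093152,  0.00017687, -0.00053508, -0.00118642,  0.00012082,
        0.00097104,  0.00157274]), 'joint_efforts': array([-8.22133024e-04, -5.10312903e+01, -4.71652555e-02, -2.37707090e+01,
        1.05966552e-02,  7.50968320e-03,  7.98921633e-06]), 'tool_pos': array([0.27116679, 0.61750015, 0.23026197]), 'tcp_rot': array([ 2.05419747e-01,  9.78673478e-01, -9.62294527e-04, -1.55025414e-04]), 'contact_force': array([-0.08829994, -0.20899502, -0.27398699]), 'ft_torque': array([ 0.01591554, -0.02519472, -0.00980303]), 'width': 0.08543446103947203}
0.0187
scene {'fx': 386.73609965669016, 'fy': 386.73609965669016, 'cx': 259.744055465634, 'cy': 193.4172145298827, 'rvec': array([ 1.43390713,  2.00915365, -0.95164365]), 'tvec': array([ 0.14343517, -0.25028226,  1.39903295])} 0.9960581461588541
side {'fx': 431.3496144761413, 'fy': 431.3496144761413, 'cx': 254.44346871172104, 'cy': 192.4539744990614, 'rvec': array([ 2.31732469, -0.27677701,  0.1233047 ]), 'tvec': array([-0.48317177,  0.11582952,  1.20802677])} 0.9959055582682291
wrist {'fx': 314.46787116289653, 'fy': 314.46787116289653, 'cx': 253.5281754592505, 'cy': 197.76992028586216, 'rvec': array([-2.39959438, -1.5660233 , -0.25068534]), 'tvec': array([-0.67403155, -0.03978663,  0.37856567])} 0.9959513346354166
```

View pics/scene0.png

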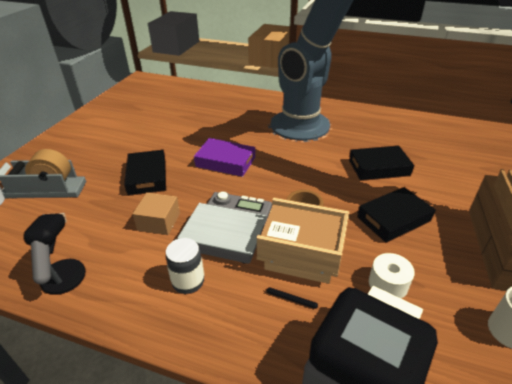

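View pics/side0.png

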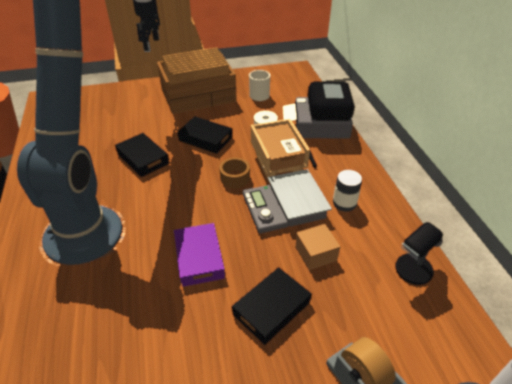

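View pics/wrist0.png

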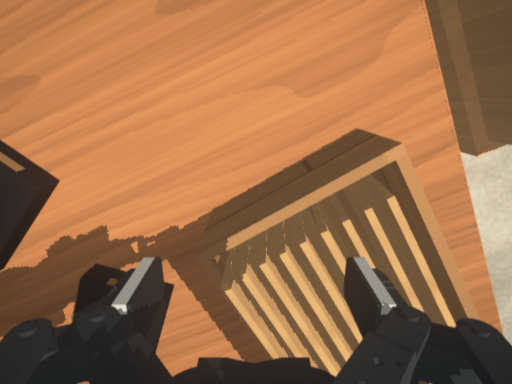

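The scene view shows these things that could be taken for the carton:
- The cardboard carton with a white label in the plywood tray, at (300,222).
- Black boxes at (146,172), (381,162) and (396,213).
- A purple box at (225,156).
- The small cardboard box at (156,213).

I choose the one in the tray. Next I'll check it in a close crop and measure it.

```bash
cat > h.py <<'E'
from workcell import *
import cv2, numpy as np
def cam(n):
    c=get_calibration(n); R=cv2.Rodrigues(c['rvec'])[0]; return c,R,np.array(c['tvec'])
def cloud(d,c,R,t):
    v,u=np.mgrid[0:384,0:512]; P=np.stack([(u-c['cx'])/c['fx']*d,(v-c['cy'])/c['fy']*d,d],-1)
    return (P-t)@R
def ray(uv,z,n=None,cal=None):
    c,R,t=cal or cam(n); uv=np.atleast_2d(uv).astype(float)
    r=np.c_[(uv[:,0]-c['cx'])/c['fx'],(uv[:,1]-c['cy'])/c['fy'],np.ones(len(uv))]@R
    o=-R.T@t; return o+r*((z-o[2])/r[:,2])[:,None]
E
python3 - <<'E'
from h import *
outs=[]
for n,(x0,y0,x1,y1) in dict(scene=(170,180,360,300),side=(230,105,350,275)).items():
    p,d=read_camera(n); cal=cam(n); X=cloud(d,*cal); np.save(f"pics/{n}.npy",X); cv2.imwrite(f"pics/{n}1.png",p)
    s=4 if n=="scene" else 3.5
    cv2.imwrite(f"pics/crop_{n}.png",cv2.resize(p[y0:y1,x0:x1],None,fx=s,fy=s,interpolation=cv2.INTER_CUBIC))
    pts=dict(scene=[(300,215),(300,235),(225,230),(250,205),(221,197),(185,250),(391,270)],side=[(275,145),(290,145),(300,195),(265,213),(347,180),(235,170)])[n]
    for u,v in pts: print(n,u,v,X[v,u].round(4))
E
```

```text
scene 300 215 [0.5791 0.1456 0.1031]
scene 300 235 [0.6409 0.1616 0.104 ]
scene 225 230 [ 0.6313 -0.0196  0.0516]
scene 250 205 [ 0.5042 -0.0041  0.0289]
scene 221 197 [ 0.5184 -0.0793  0.0472]
scene 185 250 [ 0.7604 -0.0496  0.1063]
scene 391 270 [0.6103 0.3621 0.0321]
side 275 145 [0.5956 0.1359 0.1047]
side 290 145 [0.6402 0.1235 0.1059]
side 300 195 [ 0.6219 -0.0447  0.0529]
side 265 213 [ 0.5062 -0.087   0.0489]
side 347 180 [ 0.749  -0.0688  0.1057]
side 235 170 [ 4.732e-01  1.691e-01 -2.000e-04]
```

View pics/crop_scene.png

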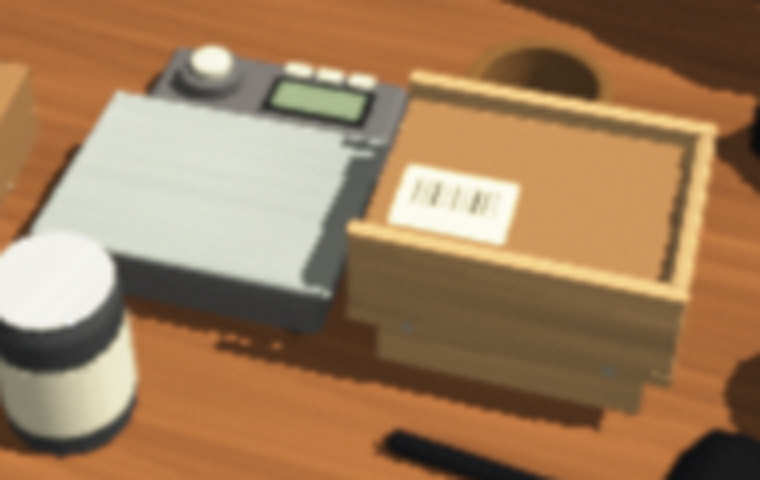

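View pics/crop_side.png

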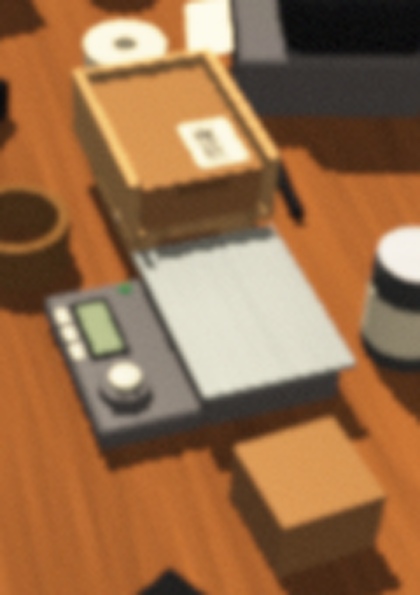

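The crops confirm it: brown carton with a barcode label inside the light plywood tray, and steel platform next to it. The round print key is at about (222,197) in the scene view, beside the LCD. Next I'll fit the outlines from depth.

```bash
python3 - <<'E'
from h import *
for n in ["scene","side"]:
    X=np.load(f"pics/{n}.npy")
    def fit(name,zl,zh,xl,xh,yl,yh):
        m=(X[...,2]>zl)&(X[...,2]<zh)&(X[...,0]>xl)&(X[...,0]<xh)&(X[...,1]>yl)&(X[...,1]<yh)
        m=cv2.morphologyEx(m.astype(np.uint8),cv2.MORPH_OPEN,np.ones((3,3)))>0
        q=X[m]; r=cv2.minAreaRect((q[:,:2]*1000).astype(np.float32)); print(n,name,np.round(r[0],1),np.round(r[1],1),round(r[2],1),"z",np.median(q[:,2]).round(4),q[:,2].std().round(4),len(q))
    fit("plat",.047,.057,.53,.72,-.15,.09)
    fit("lid",.098,.109,.5,.72,.0,.3)
    fit("rim",.110,.118,.5,.72,.0,.3)
    fit("key",.042,.056,.48,.54,-.11,-.05)
E
```

```text
scene plat [620.6 -29.6] [132.2 180. ] 3.3 z 0.0514 0.0012 2910
scene lid [617.8 163.2] [133.3 174.6] 3.1 z 0.1038 0.0015 2939
scene rim [614.7 163.1] [139.1 176.5] 2.6 z 0.1132 0.0012 769
scene key [508.5 -80.9] [24.5 21.5] 24.0 z 0.0469 0.0019 55
side plat [620.7 -19.5] [131.1 205.8] 3.2 z 0.0523 0.0018 1998
side lid [617.4 159.4] [115.8 175.8] 3.3 z 0.1047 0.0019 1170
side rim [614.9 163.2] [137.6 175.2] 2.1 z 0.114 0.0019 205
side key [508.1 -83.7] [22.8 22.8] 62.7 z 0.0481 0.0024 57
```

```bash
cat >> h.py <<'E'
from scipy.spatial.transform import Rotation as Ro
def plan(target, yang=None):
    "tool-axis shift to world target; yaw so tool y points at world angle yang (deg)"
    o=get_obs(); R=Ro.from_quat(o['tcp_rot']).as_matrix()
    s=R.T@(np.array(target)-o['tool_pos']); a=np.degrees(np.arctan2(R[1,1],R[0,1]))
    print('t',round(o['t'],2),'tcp',o['tool_pos'].round(4),'yang',a.round(2),'R',R.round(3).tolist())
    print('shift',s.round(4)); 
    if yang is not None: print('yaw', np.radians(-((yang-a+180)%360-180)).round(4))
E
python3 - <<'E'
from h import *
c,R,t=cam("wrist"); o=get_obs(); T=Ro.from_quat(o['tcp_rot']).as_matrix()
print("cam centre in tool",(T.T@(-R.T@t-o['tool_pos'])).round(3),"cam axes in tool",(T.T@R.T).round(2))
plan([.57,.09,.36],3.0)
E
```

```text
cam centre in tool [ 0.08  -0.001 -0.142] cam axes in tool [[-0.   -0.95 -0.31]
 [ 1.   -0.    0.  ]
 [-0.   -0.31  0.95]]
t 0.25 tcp [0.2713 0.6178 0.2308] yang 66.29 R [[-0.916, 0.402, -0.0], [0.402, 0.916, -0.001], [-0.0, -0.001, -1.0]]
shift [-0.4857 -0.3633 -0.1289]
yaw 1.1046
```

Request:
{"name": "drive_tool", "arguments": {"moves": [[-0.05,-0.033,-0.03,0.11],[-0.1,-0.065,-0.06,0.22],[-0.15,-0.097,-0.1,0.33],[-0.2,-0.13,-0.1,0.44],[-0.25,-0.162,-0.1,0.55],[-0.3,-0.195,-0.1,0.66],[-0.35,-0.227,-0.1,0.77],[-0.4,-0.26,-0.1,0.88],[-0.45,-0.292,-0.1,1.0],[-0.5,-0.324,-0.1,1.1],[-0.5,-0.324,-0.1,1.1],[-0.5,-0.324,-0.1,1.1]], "gripper": 0.0}}

```text
t: 1.75
tool_pos: [0.5986, 0.121, 0.331]
tcp_rot: [0.686, 0.727, -0.0, -0.001]
contact_force: [0.2, 0.2, -1.5]
width: 0.0429
```

```bash
python3 - <<'E'
from h import *
o=get_obs(); cal=cam("wrist"); p,d=read_camera("wrist"); X=cloud(d,*cal); np.save("pics/w1.npy",X); cv2.imwrite("pics/w1.png",p)
print(o['t'],o['tool_pos'],o['tcp_rot'],o['width'],o['contact_force'])
E
```

```text
1.75 [0.59858154 0.12103295 0.33100652] [ 6.86398402e-01  7.27225500e-01 -2.91316737e-06 -5.53144291e-04] 0.04287128729508181 [ 0.19513466  0.22820095 -1.47262727]
```

View pics/w1.png

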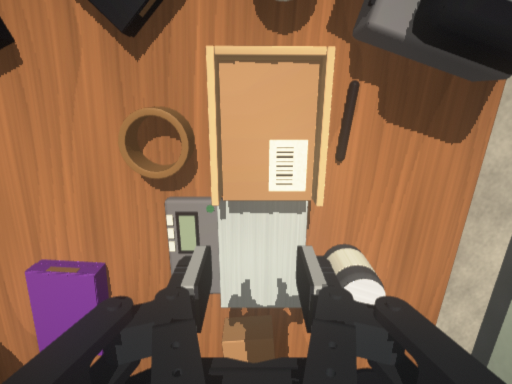

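The wrist view shows the carton lid from about (219,62) to (320,200) in the tray, and the platform directly below it from about (219,201) to (308,308). The print key is hidden under the left finger.

```bash
python3 - <<'E'
from h import *
X=np.load("pics/w1.npy"); p=cv2.imread("pics/w1.png")
for z in [(v,u) for v in (70,100,140,190) for u in (214,222,230,260,300,314,318,322,328)]: print(z,X[z].round(4),p[z])
def lines(m,name,z):
    # edge pixels per row/col -> world
    L=[];Rr=[]
E
python3 - <<'E'
import cv2
p=cv2.imread("pics/w1.png"); cv2.imwrite("pics/w1c.png",cv2.resize(p[35:320,190:350],None,fx=3.5,fy=2.1*1.0,interpolation=cv2.INTER_CUBIC))
E
```

```text
(70, 214) [0.5503 0.2234 0.1105] [112 162 203]
(70, 222) [0.5582 0.2244 0.1036] [109 159 212]
(70, 230) [0.5669 0.2249 0.1036] [109 159 213]
(70, 260) [0.5995 0.2267 0.1042] [110 160 213]
(70, 300) [0.6434 0.2294 0.1015] [107 156 210]
(70, 314) [0.6583 0.2301 0.1035] [106 156 209]
(70, 318) [0.6628 0.2304 0.1031] [103 153 203]
(70, 322) [0.6685 0.2312 0.096 ] [ 68  97 122]
(70, 328) [0.6716 0.2302 0.1126] [142 206 240]
(100, 214) [0.5512 0.1928 0.1131] [138 199 237]
(100, 222) [0.5589 0.1931 0.1029] [109 159 212]
(100, 230) [0.568  0.1937 0.105 ] [109 159 213]
(100, 260) [0.6015 0.1955 0.1031] [109 159 213]
(100, 300) [0.6465 0.1981 0.1022] [108 158 212]
(100, 314) [0.6619 0.199  0.1039] [107 157 210]
(100, 318) [0.6704 0.1992 0.0834] [ 68  96 122]
(100, 322) [0.6706 0.1995 0.1051] [ 72 102 129]
(100, 328) [0.6753 0.1999 0.1137] [144 208 242]
(140, 214) [0.5519 0.1493 0.1122] [146 209 243]
(140, 222) [0.5601 0.1486 0.1035] [103 152 205]
(140, 230) [0.5694 0.1491 0.1032] [107 156 210]
(140, 260) [0.6044 0.1509 0.102 ] [109 159 212]
(140, 300) [0.6509 0.1538 0.1035] [217 241 249]
(140, 314) [0.6669 0.1549 0.1047] [105 154 205]
(140, 318) [0.6724 0.1546 0.1007] [ 74 105 129]
(140, 322) [0.6743 0.1564 0.1131] [145 208 242]
(140, 328) [0.7086 0.1432 0.    ] [ 97 144 194]
(190, 214) [0.553  0.0902 0.1132] [145 208 242]
(190, 222) [0.5584 0.0762 0.0651] [ 70  97 125]
(190, 230) [0.5715 0.0882 0.1027] [104 153 207]
(190, 260) [0.6083 0.09   0.1019] [106 156 208]
(190, 300) [0.6572 0.0931 0.103 ] [219 242 250]
(190, 314) [0.6755 0.0926 0.0978] [ 78 105 129]
(190, 318) [0.6771 0.097  0.1123] [141 203 239]
(190, 322) [0.6817 0.0975 0.113 ] [146 210 243]
(190, 328) [ 7.188e-01  6.580e-02 -3.000e-04] [ 80 125 188]
```

View pics/w1c.png

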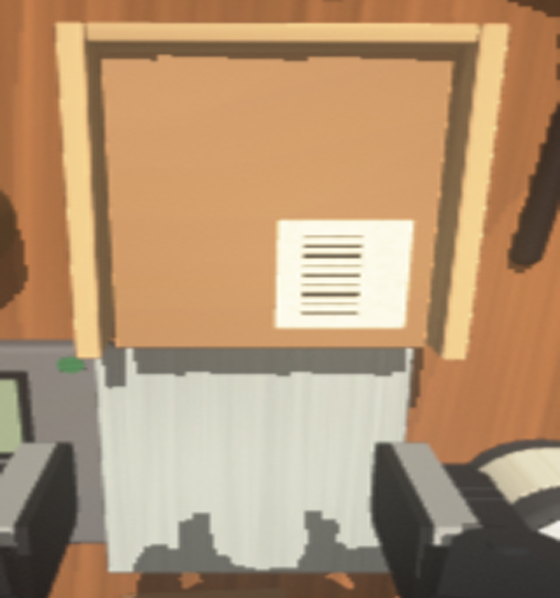

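```bash
cat >> h.py <<'E'
def rect(m,z,cal,name,pr=True):
    m=cv2.morphologyEx(m.astype(np.uint8),cv2.MORPH_OPEN,np.ones((5,5)))
    cs,_=cv2.findContours(m,cv2.RETR_EXTERNAL,cv2.CHAIN_APPROX_NONE); k=max(cs,key=cv2.contourArea)[:,0]
    W=ray(k,z,cal=cal)[:,:2]*1000; r=cv2.minAreaRect(W.astype(np.float32))
    # robust side fits
    a=r[2]; s=sorted(r[1]); 
    if a>45: a-=90
    c0=np.array(r[0]); th=np.radians(a); ex=np.array([np.cos(th),np.sin(th)]); ey=np.array([-ex[1],ex[0]])
    hw,hl=s[0]/2,s[1]/2; L=(W-c0)@np.c_[ex,ey]; out={}
    for nm,ax,sg,h,oh in (('x-',0,-1,hw,hl),('x+',0,1,hw,hl),('y-',1,-1,hl,hw),('y+',1,1,hl,hw)):
        g=(abs(L[:,ax]-sg*h)<6)&(abs(L[:,1-ax])<oh-8)
        if g.sum()>10:
            q=L[g]; f=np.polyfit(q[:,1-ax],q[:,ax],1); res=abs(np.polyval(f,q[:,1-ax])-q[:,ax]); q=q[res<np.percentile(res,80)+.01]; f=np.polyfit(q[:,1-ax],q[:,ax],1)
            ang=np.degrees(np.arctan(f[0]))*(-1 if ax==0 else 1)+a
            out[nm]=(round(f[1],1),round(ang,2))
    print(name,'c',c0.round(1),'size',np.round(s,1),'ang',round(a,2),out)
    return c0,a,out
E
cat > w1.py <<'E'
from h import *
p=cv2.imread("pics/w1.png").astype(int); B,G,R=p[...,0],p[...,1],p[...,2]; cal=cam("wrist")
v,u=np.mgrid[0:384,0:512]; roi=(u>200)&(u<345)&(v>40)&(v<205)
lid=roi&(((R>195)&(R<222)&(B>95)&(B<125))|((B>180)))
m=np.zeros((384,512),bool); 
lid=cv2.morphologyEx(lid.astype(np.uint8),cv2.MORPH_CLOSE,np.ones((5,5)))
rect(lid,.1035,cal,'lid')
rim=roi&(R>225)&(B<160)&(B>125)
X=np.load("pics/w1.npy"); 
rim=roi&(X[...,2]>.1095)
rect(rim,.114,cal,'rim')
pl=(abs(R-B)<25)&(B>95)&(v>195)&(v<315)&(u>205)&(u<300)
rect(pl,.052,cal,'plat')
E
python3 w1.py
```

```text
lid c [609.8 157.7] size [114.3 155.2] ang 3.37 {'x-': (np.float64(-52.2), np.float64(5.85)), 'x+': (np.float64(56.6), np.float64(3.29)), 'y-': (np.float64(-77.6), np.float64(3.37)), 'y+': (np.float64(77.0), np.float64(3.2))}
rim c [612.5 164.2] size [135.1 174.4] ang 3.03 {'x-': (np.float64(-67.0), np.float64(3.08)), 'x+': (np.float64(67.0), np.float64(2.98)), 'y+': (np.float64(86.6), np.float64(3.38))}
plat c [606.5 -28.8] size [137.4 180.4] ang 5.94 {'x-': (np.float64(-65.6), np.float64(5.99)), 'x+': (np.float64(66.8), np.float64(4.06)), 'y-': (np.float64(-87.1), np.float64(3.35)), 'y+': (np.float64(87.9), np.float64(4.49))}
```

Request:
{"name": "drive_tool", "arguments": {"moves": [[0.01,0.005,0.055,0],[0.02,0.01,0.11,0],[0.03,0.015,0.16,0],[0.036,0.0165,0.195,0],[0.036,0.0165,0.205,0],[0.036,0.0165,0.212,0],[0.036,0.0165,0.212,0],[0.036,0.0165,0.212,0]], "gripper": 0.0}}

```text
t: 2.8
tool_pos: [0.6142, 0.1572, 0.1208]
tcp_rot: [0.687, 0.727, 0.001, 0.001]
contact_force: [0.3, -0.2, 0.1]
width: 0.0429
```

Request:
{"name": "drive_tool", "arguments": {"moves": [[0,0,0.003,0],[0,0,0.006,0],[0,0,0.009,0],[0,0,0.009,0]]}}

```text
t: 3.3
tool_pos: [0.6131, 0.1572, 0.1099]
tcp_rot: [0.687, 0.727, -0.0, -0.0]
contact_force: [-0.7, 0.1, 0.0]
width: 0.0431
```

Request:
{"name": "drive_tool", "arguments": {"moves": [[0,0,0.003,0],[0,0,0.003,0]]}}

```text
t: 3.55
tool_pos: [0.6131, 0.1572, 0.107]
tcp_rot: [0.687, 0.727, -0.0, -0.0]
contact_force: [-0.1, -0.2, 0.4]
width: 0.0425
```

Request:
{"name": "drive_tool", "arguments": {"moves": [[0,0,0.0015,0],[0,0,0.0015,0]]}}

```text
t: 3.8
tool_pos: [0.6133, 0.1573, 0.1057]
tcp_rot: [0.687, 0.727, -0.0, -0.0]
contact_force: [-0.2, -0.8, 0.2]
width: 0.0428
```

Request:
{"name": "drive_tool", "arguments": {"moves": [[0,0,0.001,0],[0,0,0.001,0]]}}

```text
t: 4.05
tool_pos: [0.6133, 0.1573, 0.1047]
tcp_rot: [0.687, 0.727, -0.0, -0.0]
contact_force: [0.1, -0.3, -1.0]
width: 0.0424
```

Request:
{"name": "drive_tool", "arguments": {"moves": [[0,0,0.001,0],[0,0,0.001,0]]}}

```text
t: 4.3
tool_pos: [0.6133, 0.1573, 0.1037]
tcp_rot: [0.687, 0.727, -0.0, -0.0]
contact_force: [-0.7, -0.7, 0.3]
width: 0.043
```

Request:
{"name": "drive_tool", "arguments": {"moves": [[0,0,0.001,0],[0,0,0.001,0]]}}

```text
t: 4.55
tool_pos: [0.6133, 0.1572, 0.1027]
tcp_rot: [0.687, 0.727, -0.0, -0.0]
contact_force: [-0.7, -0.0, -0.2]
width: 0.0427
```

Request:
{"name": "drive_tool", "arguments": {"moves": [[0,0,0.001,0],[0,0,0.001,0]]}}

```text
t: 4.8
tool_pos: [0.6134, 0.1573, 0.1021]
tcp_rot: [0.687, 0.727, 0.0, -0.0]
contact_force: [-0.5, -1.5, 1.4]
width: 0.0428
```

Request:
{"name": "drive_tool", "arguments": {"moves": [[0,0,0.001,0],[0,0,0.001,0]]}}

```text
t: 5.05
tool_pos: [0.6134, 0.1573, 0.1015]
tcp_rot: [0.687, 0.727, 0.0, -0.0]
contact_force: [-2.1, 0.6, 5.6]
width: 0.043
```

Request:
{"name": "drive_tool", "arguments": {"moves": [[0,0,0.0007,0],[0,0,0.0007,0]]}}

```text
t: 5.3
tool_pos: [0.6135, 0.1573, 0.1013]
tcp_rot: [0.687, 0.727, 0.0, -0.0]
contact_force: [-2.4, -1.0, 8.3]
width: 0.0429
```

Request:
{"name": "drive_tool", "arguments": {"moves": [[0,0,0.0008,0],[-0.003,0,0.0008,0],[-0.008,0,0.0008,0],[-0.014,0,0.0008,0]]}}

```text
t: 5.8
tool_pos: [0.6155, 0.1463, 0.1012]
tcp_rot: [0.686, 0.727, 0.003, -0.0]
contact_force: [-1.1, 3.5, 9.4]
width: 0.0427
```

```bash
python3 - <<'E'
from h import *
p,d=read_camera("side"); print(get_obs()['contact_force'])
cv2.imwrite("pics/s2.png",cv2.resize(p[105:275,230:350],None,fx=3.5,fy=3.5,interpolation=cv2.INTER_CUBIC))
E
```

```text
[-0.66899744  4.78553902  8.46286187]
```

View pics/s2.png

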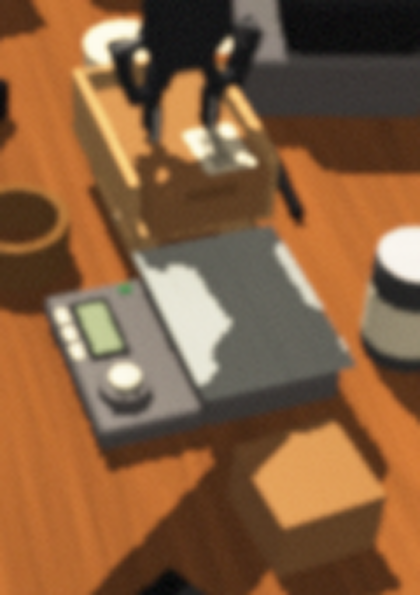

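The front of the carton has moved towards the scale with the fingers, so the drag works. I'll press slightly harder and go on.

Request:
{"name": "drive_tool", "arguments": {"moves": [[0,0,0.0007,0],[-0.004,0,0.0007,0],[-0.01,0,0.0007,0],[-0.016,0,0.0007,0]]}}

```text
t: 6.35
tool_pos: [0.6163, 0.1312, 0.1009]
tcp_rot: [0.686, 0.728, 0.003, -0.001]
contact_force: [-1.3, 5.8, 10.7]
width: 0.0428
```

Request:
{"name": "drive_tool", "arguments": {"moves": [[-0.006,0,0.0003,0],[-0.012,0,0.0003,0],[-0.018,0,0.0003,0]]}}

```text
t: 6.72
tool_pos: [0.6174, 0.1136, 0.1008]
tcp_rot: [0.686, 0.728, 0.003, -0.001]
contact_force: [-2.0, 5.5, 12.3]
width: 0.043
```

Request:
{"name": "drive_tool", "arguments": {"moves": [[-0.006,0,0,0],[-0.012,0,0,0],[-0.018,0,0,0]]}}

```text
t: 7.1
tool_pos: [0.6192, 0.0947, 0.1009]
tcp_rot: [0.686, 0.728, 0.004, 0.0]
contact_force: [0.5, 5.0, 10.6]
width: 0.0428
```

Request:
{"name": "drive_tool", "arguments": {"moves": [[-0.005,0,0,0],[-0.01,0,0,0]]}}

```text
t: 7.35
tool_pos: [0.62, 0.0846, 0.101]
tcp_rot: [0.686, 0.727, 0.004, 0.0]
contact_force: [-0.6, 4.1, 12.8]
width: 0.0428
```

```bash
python3 - <<'E'
from h import *
p,d=read_camera("scene"); print(get_obs()['contact_force'])
cv2.imwrite("pics/s3.png",cv2.resize(p[180:300,170:360],None,fx=4,fy=4,interpolation=cv2.INTER_CUBIC))
E
```

```text
[-0.46944483  2.99615463 11.6305181 ]
```

View pics/s3.png

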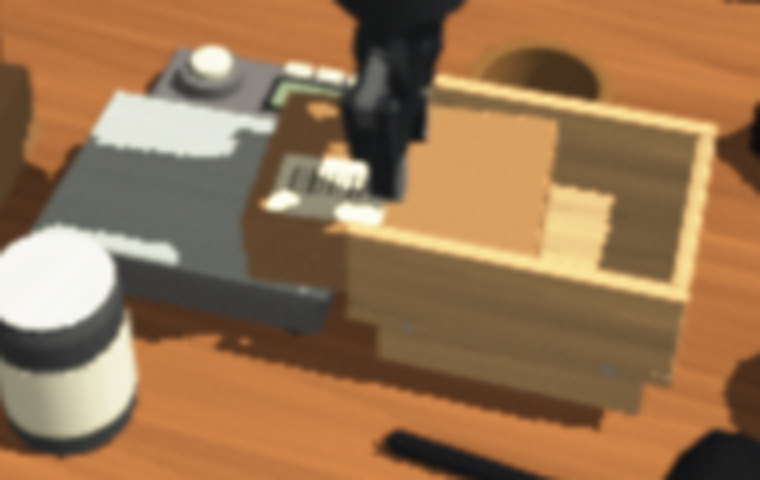

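The carton is about halfway out of the tray and its front hangs over the platform. I'll cross the gap in small steps, watching the force.

Request:
{"name": "drive_tool", "arguments": {"moves": [[-0.004,0,0,0],[-0.008,0,0,0]]}}

```text
t: 7.65
tool_pos: [0.6205, 0.0765, 0.101]
tcp_rot: [0.686, 0.727, 0.004, 0.0]
contact_force: [0.3, 4.7, 11.1]
width: 0.0429
```

Request:
{"name": "drive_tool", "arguments": {"moves": [[-0.004,0,0.0003,0],[-0.008,0,0.0003,0]]}}

```text
t: 7.9
tool_pos: [0.6211, 0.0685, 0.1007]
tcp_rot: [0.686, 0.727, 0.004, 0.0]
contact_force: [-0.2, 4.3, 11.6]
width: 0.0426
```

Request:
{"name": "drive_tool", "arguments": {"moves": [[-0.003,0,0.0004,0],[-0.005,0,0.0004,0]]}}

```text
t: 8.15
tool_pos: [0.6214, 0.0635, 0.1005]
tcp_rot: [0.686, 0.727, 0.004, 0.0]
contact_force: [-0.6, 4.6, 12.1]
width: 0.0426
```

Request:
{"name": "drive_tool", "arguments": {"moves": [[-0.004,0,0.0005,0],[-0.008,0,0.0005,0]]}}

```text
t: 8.4
tool_pos: [0.6221, 0.0558, 0.1001]
tcp_rot: [0.686, 0.728, 0.004, 0.001]
contact_force: [0.4, 5.3, 13.0]
width: 0.0426
```

Request:
{"name": "drive_tool", "arguments": {"moves": [[-0.004,0,0.0005,0],[-0.008,0,0.0005,0]]}}

```text
t: 8.65
tool_pos: [0.6227, 0.0479, 0.0998]
tcp_rot: [0.686, 0.727, 0.004, 0.001]
contact_force: [-0.1, 5.2, 13.7]
width: 0.0427
```

Request:
{"name": "drive_tool", "arguments": {"moves": [[-0.004,0,0.0005,0],[-0.008,0,0.0005,0]]}}

```text
t: 8.9
tool_pos: [0.6234, 0.04, 0.0995]
tcp_rot: [0.686, 0.728, 0.004, 0.001]
contact_force: [0.4, 5.0, 14.5]
width: 0.0429
```

Request:
{"name": "drive_tool", "arguments": {"moves": [[-0.006,0,0,0],[-0.012,0,0,0]]}}

```text
t: 9.15
tool_pos: [0.624, 0.0278, 0.0993]
tcp_rot: [0.686, 0.728, 0.004, 0.001]
contact_force: [0.3, 5.0, 13.1]
width: 0.0427
```

Request:
{"name": "drive_tool", "arguments": {"moves": [[-0.006,0,0,0],[-0.012,0,0,0]]}}

```text
t: 9.4
tool_pos: [0.6245, 0.0156, 0.0992]
tcp_rot: [0.686, 0.727, 0.004, 0.001]
contact_force: [0.0, 4.5, 13.6]
width: 0.0428
```

Request:
{"name": "drive_tool", "arguments": {"moves": [[-0.006,0,0,0],[-0.012,0,0,0]]}}

```text
t: 9.65
tool_pos: [0.6251, 0.0035, 0.099]
tcp_rot: [0.686, 0.727, 0.004, 0.001]
contact_force: [-0.2, 5.4, 12.6]
width: 0.0429
```

```bash
python3 - <<'E'
from h import *
p,d=read_camera("scene"); q,d=read_camera("side"); print(get_obs()['contact_force'])
a=cv2.resize(p[180:300,170:360],None,fx=3,fy=3,interpolation=cv2.INTER_CUBIC)
b=cv2.resize(q[105:275,230:350],(254,360),interpolation=cv2.INTER_CUBIC)
cv2.imwrite("pics/s4.png",np.hstack([a[:,:540],b]))
E
```

```text
[ 0.74798479  2.21070681 12.35155478]
```

View pics/s4.png

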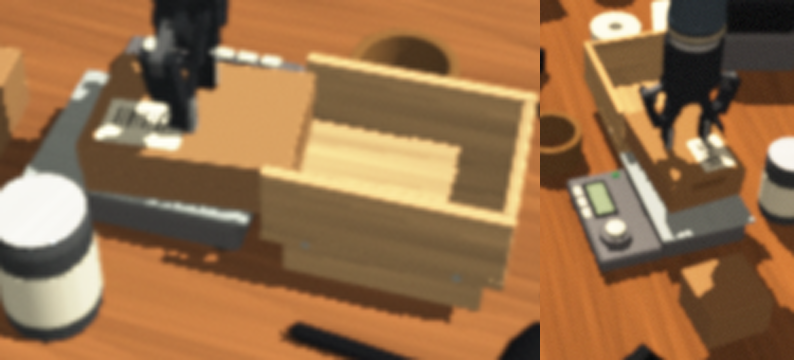

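Request:
{"name": "drive_tool", "arguments": {"moves": [[-0.005,0,0,0],[-0.01,0,0,0]]}}

```text
t: 10.0
tool_pos: [0.6256, -0.0065, 0.0989]
tcp_rot: [0.686, 0.728, 0.004, 0.001]
contact_force: [0.4, 5.4, 12.1]
width: 0.0427
```

Request:
{"name": "drive_tool", "arguments": {"moves": [[-0.005,-0.001,0,0],[-0.01,-0.003,0,0]]}}

```text
t: 10.25
tool_pos: [0.6228, -0.0179, 0.0979]
tcp_rot: [0.686, 0.727, 0.003, 0.001]
contact_force: [0.9, 3.2, 6.0]
width: 0.0428
```

Request:
{"name": "drive_tool", "arguments": {"moves": [[-0.005,-0.0015,0,0],[-0.01,-0.003,0,0],[-0.01,-0.003,0,0]]}}

```text
t: 10.62
tool_pos: [0.6197, -0.0289, 0.0977]
tcp_rot: [0.687, 0.727, 0.002, 0.001]
contact_force: [-0.9, 1.4, 7.8]
width: 0.0426
```

The rear has come off the tray and the carton should be on the platform. I'll lift off and look.

Request:
{"name": "drive_tool", "arguments": {"moves": [[0,0,-0.01,0],[0,0,-0.05,0],[0.04,0,-0.1,0],[0.09,0,-0.15,0],[0.12,0,-0.2,0],[0.12,0,-0.23,0],[0.12,0,-0.23,0],[0.12,0,-0.23,0]]}}

```text
t: 11.62
tool_pos: [0.6105, 0.0894, 0.3252]
tcp_rot: [0.687, 0.727, -0.001, -0.0]
contact_force: [-0.7, 0.1, 0.4]
width: 0.0424
```

```bash
python3 - <<'E'
from h import *
import pickle
o=get_obs(); cal=cam("wrist"); p,d=read_camera("wrist"); X=cloud(d,*cal); np.save("pics/w2.npy",X); cv2.imwrite("pics/w2.png",p); pickle.dump(cal,open("w2.pkl","wb"))
for n in ("scene","side"):
    q,d=read_camera(n); np.save(f"pics/{n}5.npy",cloud(d,*cam(n))); cv2.imwrite(f"pics/{n}5.png",q)
print(o['t'],o['tool_pos'],o['contact_force'])
E
```

```text
11.625 [0.61047233 0.08935331 0.32518667] [-0.66013192  0.05875135  0.43335074]
```

View pics/w2.png

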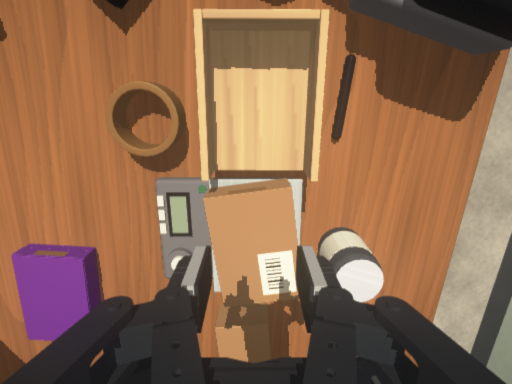

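View pics/scene5.png

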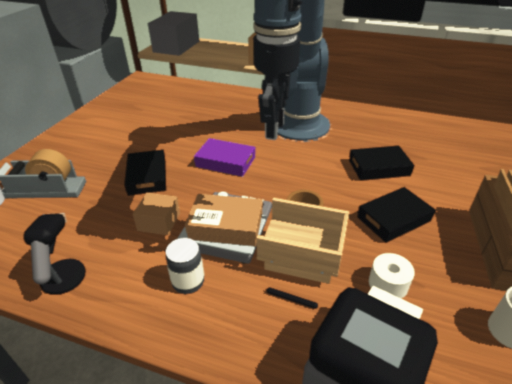

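In the wrist view the carton, from about (205,195) to (298,300), lies on the platform. It is twisted by a few degrees and shifted to the left. I'll measure it.

```bash
cat > m.py <<'E'
from h import *
import sys,pickle
k=sys.argv[1]
for n,f in (("scene",f"scene{k}"),("side",f"side{k}")):
    X=np.load(f"pics/{f}.npy")
    m=(X[...,2]>.093)&(X[...,2]<.112)&(X[...,0]>.53)&(X[...,0]<.70)&(X[...,1]>-.14)&(X[...,1]<.068)
    z=np.median(X[m][:,2]); print(n,"z",z.round(4)); rect(m,z,cam(n),n)
    q=X[(abs(X[...,2]-z)<.004)&m]
    r=cv2.minAreaRect((q[:,:2]*1000).astype(np.float32)); print("  cloud",np.round(r[0],1),np.round(r[1],1),round(r[2],2))
E
python3 m.py 5; python3 - <<'E'
from h import *
import pickle
cal=pickle.load(open("w2.pkl","rb")); p=cv2.imread("pics/w2.png").astype(int); B,G,R=p[...,0],p[...,1],p[...,2]; X=np.load("pics/w2.npy")
m=(X[...,2]>.09)&(X[...,2]<.112)&(X[...,1]<.068)&(X[...,0]>.5)&(X[...,0]<.72)
z=np.median(X[m][:,2]);print(z);rect(m,z,cal,'wlid')
rim=(X[...,2]>.1095)&(X[...,1]>.07)&(X[...,2]<.12)&(X[...,0]>.5)&(X[...,0]<.72); rect(rim,.114,cal,'rim')
cv2.imwrite("pics/w2c.png",cv2.resize(p[170:310,150:320].astype(np.uint8),None,fx=4,fy=4,interpolation=cv2.INTER_CUBIC))
E
```

```text
scene z 0.101
scene c [623.3 -20.8] size [116.7 160.9] ang 11.01 {'x-': (np.float64(-56.6), np.float64(10.82)), 'x+': (np.float64(55.8), np.float64(11.23)), 'y-': (np.float64(-78.8), np.float64(12.22)), 'y+': (np.float64(79.2), np.float64(11.21))}
  cloud [620.5 -22.3] [112.7 160.7] 10.69
side z 0.102
side c [618.7 -27.9] size [115.2 168.3] ang 11.02 {'x-': (np.float64(-55.4), np.float64(10.68)), 'x+': (np.float64(56.4), np.float64(10.59)), 'y-': (np.float64(-81.2), np.float64(10.73)), 'y+': (np.float64(82.0), np.float64(11.19))}
  cloud [620.6 -23.6] [111.9 165.2] 10.64
0.10029263376698555
wlid c [618.4 -21. ] size [109.6 162.5] ang 10.97 {'x-': (np.float64(-54.0), np.float64(10.83)), 'x+': (np.float64(52.2), np.float64(8.46)), 'y-': (np.float64(-80.4), np.float64(10.88)), 'y+': (np.float64(80.3), np.float64(10.7))}
rim c [613.  162.7] size [135.  174.3] ang 2.94 {'x-': (np.float64(-66.8), np.float64(3.18)), 'x+': (np.float64(66.9), np.float64(2.92)), 'y+': (np.float64(86.9), np.float64(3.18))}
```

View pics/w2c.png

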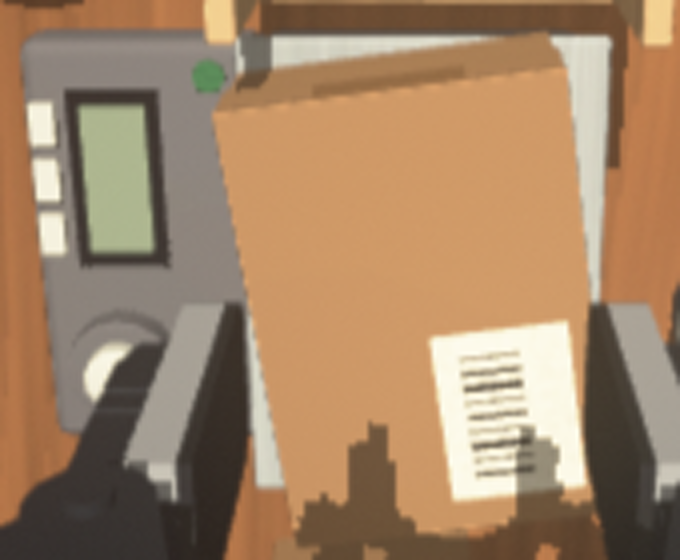

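Request:
{"name": "drive_tool", "arguments": {"moves": [[-0.04,0.001,0,-0.05],[-0.08,0.002,0.04,-0.1],[-0.112,0.0036,0.09,-0.131],[-0.112,0.0036,0.14,-0.131],[-0.112,0.0036,0.18,-0.131],[-0.112,0.0036,0.205,-0.131],[-0.112,0.0036,0.215,-0.131],[-0.112,0.0036,0.215,-0.131],[-0.112,0.0036,0.215,-0.131]], "gripper": -0.7}}

```text
t: 12.9
tool_pos: [0.622, -0.0217, 0.1122]
tcp_rot: [0.638, 0.77, 0.001, 0.001]
contact_force: [0.9, 0.3, 0.2]
width: 0.0724
```

Request:
{"name": "drive_tool", "arguments": {"moves": [[0,0,0.003,0],[0,0,0.006,0],[0,0,0.0085,0],[0,0,0.0085,0]]}}

```text
t: 13.4
tool_pos: [0.6209, -0.0215, 0.1023]
tcp_rot: [0.638, 0.77, -0.0, -0.0]
contact_force: [-0.2, 0.4, 0.3]
width: 0.0726
```

Request:
{"name": "drive_tool", "arguments": {"moves": [[0,0,0.002,0],[0,0,0.004,0],[0,0,0.004,0]]}}

```text
t: 13.78
tool_pos: [0.621, -0.0216, 0.0983]
tcp_rot: [0.638, 0.77, -0.0, -0.0]
contact_force: [-0.1, -0.1, -0.2]
width: 0.0726
```

Request:
{"name": "drive_tool", "arguments": {"moves": [[0,0,0.0015,0],[0,0,0.0015,0]]}}

```text
t: 14.02
tool_pos: [0.6211, -0.0216, 0.097]
tcp_rot: [0.638, 0.77, -0.0, -0.0]
contact_force: [-0.2, 0.3, -0.5]
width: 0.0727
```

Request:
{"name": "drive_tool", "arguments": {"moves": [[0,0,0.0015,0],[0,0,0.0015,0]]}}

```text
t: 14.28
tool_pos: [0.621, -0.0216, 0.0954]
tcp_rot: [0.638, 0.77, -0.0, -0.0]
contact_force: [-0.4, -0.2, 0.1]
width: 0.0725
```

Request:
{"name": "drive_tool", "arguments": {"moves": [[0,0,0.0015,0],[0,0,0.0015,0]]}}

```text
t: 14.52
tool_pos: [0.621, -0.0216, 0.0939]
tcp_rot: [0.638, 0.77, -0.0, -0.0]
contact_force: [0.8, -0.5, -1.0]
width: 0.0724
```

Request:
{"name": "drive_tool", "arguments": {"moves": [[0,0,0.0015,0],[0,0,0.0015,0]]}}

```text
t: 14.78
tool_pos: [0.6213, -0.0216, 0.0927]
tcp_rot: [0.638, 0.77, 0.0, 0.0]
contact_force: [-1.0, 0.7, 0.9]
width: 0.0727
```

Request:
{"name": "drive_tool", "arguments": {"moves": [[0,0,0.0015,0],[0,0,0.0015,0]]}}

```text
t: 15.02
tool_pos: [0.6213, -0.0216, 0.0916]
tcp_rot: [0.638, 0.77, 0.0, 0.0]
contact_force: [-1.7, 0.5, 4.6]
width: 0.0723
```

Request:
{"name": "drive_tool", "arguments": {"moves": [[0,0,0.0015,0],[0,0,0.0025,0],[0,0,0.0025,0]]}}

```text
t: 15.4
tool_pos: [0.6213, -0.0216, 0.09]
tcp_rot: [0.638, 0.77, 0.0, -0.0]
contact_force: [-2.5, 1.1, 10.8]
width: 0.0727
```

Request:
{"name": "drive_tool", "arguments": {"moves": [[0,0,0.0007,0.02],[0,0,0.0007,0.05],[0,0,0.0007,0.08],[0,0,0.0007,0.11],[0,0,0.0007,0.135],[0,0,0.0007,0.135]]}}

```text
t: 16.15
tool_pos: [0.6228, -0.0236, 0.09]
tcp_rot: [0.688, 0.725, 0.001, 0.002]
contact_force: [-0.6, -2.2, 10.7]
width: 0.0727
```

Request:
{"name": "drive_tool", "arguments": {"moves": [[-0.002,0,0.0002,0],[-0.004,0,0.0002,0],[-0.006,0,0.0002,0],[-0.008,0,0.0002,0],[-0.008,0,0.0002,0]]}}

```text
t: 16.77
tool_pos: [0.6234, -0.0273, 0.0898]
tcp_rot: [0.688, 0.726, 0.002, 0.0]
contact_force: [-1.2, 4.4, 12.1]
width: 0.0728
```

```bash
python3 - <<'E'
from h import *
print(get_obs()['contact_force'],get_obs()['ft_torque'])
for n in ("scene","side"):
    q,d=read_camera(n); np.save(f"pics/{n}6.npy",cloud(d,*cam(n))); cv2.imwrite(f"pics/{n}6.png",q)
p=cv2.imread("pics/scene6.png");q=cv2.imread("pics/side6.png")
a=cv2.resize(p[180:300,170:360],None,fx=3,fy=3,interpolation=cv2.INTER_CUBIC)
b=cv2.resize(q[105:275,230:350],(254,360),interpolation=cv2.INTER_CUBIC)
cv2.imwrite("pics/s6.png",np.hstack([a[:,:540],b]))
E
python3 m.py 6
```

```text
[-1.23799089  4.43535072 12.05304587] [ 0.804759    0.45333951 -0.03851224]
scene z 0.0978
scene c [623.5 -24.1] size [112.9 160.8] ang 9.34 {'x-': (np.float64(-54.0), np.float64(9.7)), 'x+': (np.float64(54.2), np.float64(9.88)), 'y-': (np.float64(-79.3), np.float64(9.77)), 'y+': (np.float64(78.7), np.float64(9.19))}
  cloud [621.9 -24.9] [112.4 160.3] 9.21
side z 0.0987
side c [623.2 -40. ] size [112.1 141.7] ang 8.98 {'x-': (np.float64(-54.2), np.float64(8.76)), 'x+': (np.float64(54.5), np.float64(9.53)), 'y-': (np.float64(-68.4), np.float64(8.4))}
  cloud [622.1 -27.4] [111.7 162.8] 9.17
```

View pics/s6.png

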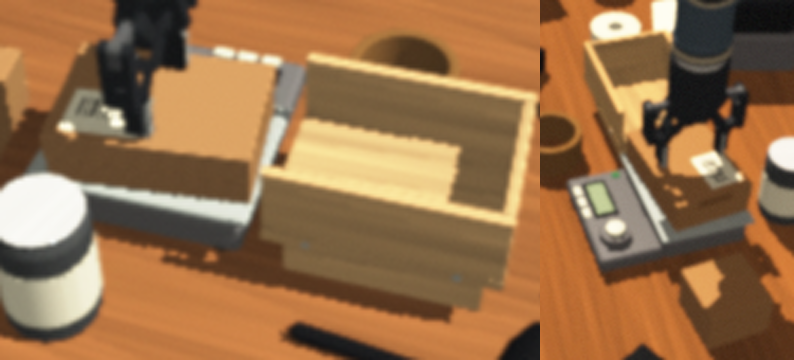

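The rotation slipped. The carton is still at 9° and should be at 3.2°. I'll use shut fingertips near each end of the carton and drag the ends sideways instead.

Request:
{"name": "drive_tool", "arguments": {"moves": [[0,0,-0.02,0],[0,0,-0.045,0],[0.02,-0.003,-0.045,0],[0.05,-0.007,-0.045,0],[0.058,-0.007,-0.035,0],[0.058,-0.007,-0.026,0],[0.058,-0.007,-0.024,0],[0.058,-0.007,-0.024,0]], "gripper": 1.0}}

```text
t: 17.88
tool_pos: [0.6115, 0.0265, 0.1113]
tcp_rot: [0.689, 0.725, -0.0, 0.0]
contact_force: [0.7, 0.3, 0.2]
width: -0.0001
```

```bash
python3 - <<'E'
from h import *
o=get_obs();print(o['tool_pos'],o['width'],o['contact_force'])
for n in ("scene","side"):
    q,d=read_camera(n); np.save(f"pics/{n}7.npy",cloud(d,*cam(n))); cv2.imwrite(f"pics/{n}7.png",q)
E
python3 m.py 7
```

```text
[0.61146732 0.02651597 0.11125222] -5.639153991616975e-05 [0.6772524  0.29248223 0.21056622]
scene z 0.101
scene c [625.1 -23.7] size [116.6 161.3] ang 8.84 {'x-': (np.float64(-56.0), np.float64(8.65)), 'x+': (np.float64(56.3), np.float64(8.77)), 'y-': (np.float64(-79.5), np.float64(9.15)), 'y+': (np.float64(79.3), np.float64(8.62))}
  cloud [621.9 -25.2] [113.6 160.8] 9.14
side z 0.1019
side c [620.6 -30.4] size [114.3 167.6] ang 8.96 {'x-': (np.float64(-54.9), np.float64(8.13)), 'x+': (np.float64(55.8), np.float64(8.94)), 'y-': (np.float64(-81.5), np.float64(9.55)), 'y+': (np.float64(80.8), np.float64(8.69))}
  cloud [620.5 -16.3] [112.1 184.1] 8.88
```

Request:
{"name": "drive_tool", "arguments": {"moves": [[0,0,0.004,0],[0,0,0.008,0],[0,0,0.01,0],[0,0,0.01,0]]}}

```text
t: 18.48
tool_pos: [0.6113, 0.028, 0.1016]
tcp_rot: [0.688, 0.726, -0.0, -0.0]
contact_force: [-0.3, -0.1, 0.6]
width: 0.0001
```

Request:
{"name": "drive_tool", "arguments": {"moves": [[0,0,0.0015,0],[0,0,0.0015,0]]}}

```text
t: 18.73
tool_pos: [0.6116, 0.028, 0.1005]
tcp_rot: [0.688, 0.726, 0.0, -0.0]
contact_force: [-1.1, 0.1, 2.9]
width: 0.0003
```

Request:
{"name": "drive_tool", "arguments": {"moves": [[0,0,0.0015,0],[0,0,0.0015,0]]}}

```text
t: 18.98
tool_pos: [0.6116, 0.0281, 0.0994]
tcp_rot: [0.688, 0.726, 0.0, -0.0]
contact_force: [-2.6, 0.4, 6.8]
width: 0.0001
```

Request:
{"name": "drive_tool", "arguments": {"moves": [[0,0,0.0015,0],[0,0.001,0.0018,0],[-0.001,0.003,0.0018,0],[-0.002,0.004,0.0018,0],[-0.003,0.005,0.0018,0],[-0.003,0.005,0.0018,0]]}}

```text
t: 19.73
tool_pos: [0.617, 0.0267, 0.0983]
tcp_rot: [0.688, 0.726, 0.001, -0.001]
contact_force: [-3.0, 2.8, 10.2]
width: 0.0004
```

Request:
{"name": "drive_tool", "arguments": {"moves": [[0,0,-0.015,0],[0,0,-0.03,0],[-0.03,0.002,-0.03,0],[-0.07,0.004,-0.03,0],[-0.107,0.006,-0.03,0],[-0.107,0.006,-0.018,0],[-0.107,0.006,-0.016,0],[-0.107,0.006,-0.016,0]]}}

```text
t: 20.72
tool_pos: [0.6282, -0.0795, 0.1126]
tcp_rot: [0.687, 0.726, 0.0, -0.001]
contact_force: [-0.2, 0.2, -0.5]
width: 0.0002
```

```bash
python3 - <<'E'
from h import *
o=get_obs();print(o['tool_pos'],o['width'],o['contact_force'])
for n in ("scene","side"):
    q,d=read_camera(n); np.save(f"pics/{n}8.npy",cloud(d,*cam(n))); cv2.imwrite(f"pics/{n}8.png",q)
E
python3 m.py 8
```

```text
[ 0.62824125 -0.07952607  0.11259844] 0.00020060347468411048 [-0.21843327  0.24486627 -0.53324703]
scene z 0.1009
scene c [628.2 -25.1] size [116.6 161.9] ang 7.23 {'x-': (np.float64(-56.6), np.float64(7.78)), 'x+': (np.float64(56.5), np.float64(7.34)), 'y-': (np.float64(-79.4), np.float64(6.42)), 'y+': (np.float64(79.2), np.float64(7.28))}
  cloud [624.9 -26.8] [112.9 160.1] 7.31
side z 0.1019
side c [623.9 -31.5] size [113.8 166.1] ang 7.5 {'x-': (np.float64(-55.0), np.float64(7.17)), 'x+': (np.float64(56.3), np.float64(5.61)), 'y-': (np.float64(-80.9), np.float64(7.94)), 'y+': (np.float64(78.8), np.float64(3.48))}
  cloud [625.3 -28.1] [112.  164.5] 7.31
```

Request:
{"name": "drive_tool", "arguments": {"moves": [[-0.006,0,0.004,0],[-0.012,0,0.008,0],[-0.012,0,0.011,0],[-0.012,0,0.011,0]]}}

```text
t: 21.32
tool_pos: [0.6288, -0.0936, 0.1016]
tcp_rot: [0.688, 0.725, -0.0, -0.0]
contact_force: [0.2, -0.6, -1.2]
width: -0.0002
```

Request:
{"name": "drive_tool", "arguments": {"moves": [[0,0,0.002,0],[0,0,0.002,0]]}}

```text
t: 21.58
tool_pos: [0.6291, -0.0935, 0.1004]
tcp_rot: [0.688, 0.726, 0.0, 0.0]
contact_force: [-0.2, -2.0, 4.5]
width: 0.0001
```

Request:
{"name": "drive_tool", "arguments": {"moves": [[0,0,0.0015,0],[0,0,0.0015,0]]}}

```text
t: 21.82
tool_pos: [0.6292, -0.0936, 0.0992]
tcp_rot: [0.688, 0.726, 0.0, 0.0]
contact_force: [-2.9, -0.7, 6.5]
width: -0.0
```

Request:
{"name": "drive_tool", "arguments": {"moves": [[0,0,0.0012,0],[0,-0.002,0.0014,0.015],[-0.001,-0.004,0.0014,0.03],[-0.001,-0.006,0.0014,0.05],[-0.002,-0.008,0.0014,0.07],[-0.003,-0.01,0.0014,0.09],[-0.003,-0.01,0.0014,0.09]]}}

```text
t: 22.7
tool_pos: [0.6221, -0.0956, 0.099]
tcp_rot: [0.72, 0.694, 0.003, 0.002]
contact_force: [1.2, 1.0, 7.9]
width: -0.0003
```

Request:
{"name": "drive_tool", "arguments": {"moves": [[0,0,-0.015,0],[0,0,-0.03,0],[0,0,-0.03,0]]}}

```text
t: 23.08
tool_pos: [0.6198, -0.0971, 0.1285]
tcp_rot: [0.72, 0.694, 0.001, 0.001]
contact_force: [-0.5, -0.3, -1.2]
width: 0.0001
```

```bash
python3 - <<'E'
from h import *
o=get_obs();print(o['tool_pos'],o['width'],o['contact_force'])
for n in ("scene","side"):
    q,d=read_camera(n); np.save(f"pics/{n}9.npy",cloud(d,*cam(n))); cv2.imwrite(f"pics/{n}9.png",q)
E
python3 m.py 9
```

```text
[ 0.61982858 -0.09707691  0.1284787 ] 6.704447424731409e-05 [-0.49835667 -0.28336714 -1.20030428]
scene z 0.1009
scene c [625.9 -26.8] size [117.4 162.6] ang 3.0 {'x-': (np.float64(-57.0), np.float64(3.14)), 'x+': (np.float64(55.6), np.float64(3.23)), 'y-': (np.float64(-78.8), np.float64(1.14)), 'y+': (np.float64(79.7), np.float64(3.72))}
  cloud [621.5 -28.3] [113.8 160.7] 2.84
side z 0.1018
side c [621.  -33.8] size [113.2 167.6] ang 3.35 {'x-': (np.float64(-54.7), np.float64(2.8)), 'x+': (np.float64(53.5), np.float64(4.87)), 'y-': (np.float64(-81.1), np.float64(2.93))}
  cloud [622.3 -29.9] [111.2 164.6] 3.5
```

Request:
{"name": "drive_tool", "arguments": {"moves": [[0.03,0,-0.05,0],[0.07,0,-0.1,0],[0.11,0,-0.15,0],[0.15,0,-0.19,0],[0.15,0,-0.21,0],[0.15,0,-0.21,0],[0.15,0,-0.21,0]]}}

```text
t: 24.05
tool_pos: [0.6239, 0.0522, 0.3353]
tcp_rot: [0.721, 0.693, -0.001, -0.001]
contact_force: [-0.2, 0.0, 0.2]
width: 0.0001
```

```bash
python3 - <<'E'
from h import *
import pickle
o=get_obs(); cal=cam("wrist"); p,d=read_camera("wrist"); X=cloud(d,*cal); np.save("pics/w3.npy",X); cv2.imwrite("pics/w3.png",p); pickle.dump(cal,open("w3.pkl","wb"))
print(o['t'],o['tool_pos'],o['contact_force'])
cv2.imwrite("pics/w3c.png",cv2.resize(p[150:330,150:330],None,fx=3.3,fy=3.3,interpolation=cv2.INTER_CUBIC))
m=(X[...,2]>.09)&(X[...,2]<.112)&(X[...,1]<.068)&(X[...,0]>.5)&(X[...,0]<.72)
rect(m,np.median(X[m][:,2]),cal,'wlid')
E
```

```text
24.05 [0.62387459 0.05217936 0.33526144] [-0.22611107  0.02738218  0.17304809]
wlid c [620.9 -27.4] size [109.6 161.4] ang 2.94 {'x-': (np.float64(-54.2), np.float64(3.14)), 'x+': (np.float64(54.0), np.float64(3.07)), 'y+': (np.float64(79.8), np.float64(2.92))}
```

View pics/w3c.png

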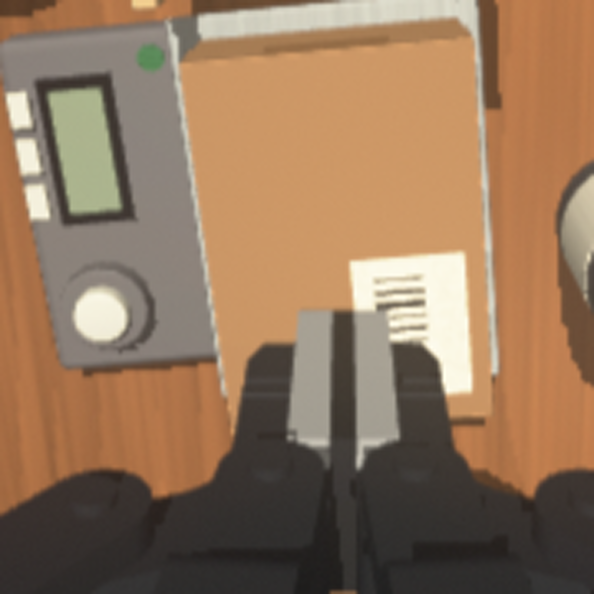

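```bash
python3 - <<'E'
from h import *
import pickle
cal=pickle.load(open("w3.pkl","rb")); p=cv2.imread("pics/w3.png").astype(int); B,G,R=p[...,0],p[...,1],p[...,2]; X=np.load("pics/w3.npy")
th=np.radians(3.1); ex=np.array([np.cos(th),np.sin(th)]); ey=np.array([-ex[1],ex[0]])
v,u=np.mgrid[0:384,0:512]
W=ray(np.c_[u.ravel(),v.ravel()],.0515,cal=cal)[:,:2].reshape(384,512,2)*1000
L=np.stack([(W-[620.6,-29.6])@ex,(W-[620.6,-29.6])@ey],-1)
g=(abs(R-B)<30)&(B>150)
def ed(name,sel,ax,mx):
    q=L[sel&g]; b=np.round(q[:,1-ax]/4); r=[(q[b==k,ax].max() if mx else q[b==k,ax].min()) for k in np.unique(b) if (b==k).sum()>1]
    print(name,np.median(r).round(1),np.std(r).round(1),len(r))
ed('+x',(abs(L[...,0]-65)<9)&(abs(L[...,1]-10)<60),0,True)
ed('-x',(abs(L[...,0]+65)<9)&(abs(L[...,1]-10)<60),0,False)
ed('+y',(abs(L[...,1]-90)<9)&(abs(L[...,0])<45),1,True)
# key
K=ray(np.c_[u.ravel(),v.ravel()],.048,cal=cal)[:,:2].reshape(384,512,2)*1000
m=(B>170)&(np.hypot(K[...,0]-508,K[...,1]+81)<18); m=cv2.morphologyEx(m.astype(np.uint8),cv2.MORPH_OPEN,np.ones((3,3)))>0
k=K[m]; (c,r)=cv2.minEnclosingCircle(k.astype(np.float32)); print('key',c,r,k.mean(0),np.median(X[m][:,2]))
plan([.508,-.082,.075])
E
```

```text
+x 62.2 0.4 30
-x -65.1 0.4 29
+y 89.5 0.4 23
key (506.5809326171875, -79.22830200195312) 12.882790565490723 [506.74886566 -79.49723982] 0.04630762229168491
t 24.1 tcp [0.6238 0.0522 0.3351] yang -2.21 R [[0.039, 0.999, -0.003], [0.999, -0.039, -0.001], [-0.001, -0.003, -1.0]]
shift [-0.1383 -0.1097  0.2605]
```

The carton is within about 2 mm of centre and 0.2° of square, with roughly 8–12 mm of margin at each edge. The crop shows all visible edges inside the platform. Now the print key at about (507,-81) mm.

Request:
{"name": "drive_tool", "arguments": {"moves": [[-0.03,-0.025,0,-0.18],[-0.06,-0.05,0,-0.36],[-0.09,-0.075,0.02,-0.54],[-0.12,-0.1,0.05,-0.72],[-0.137,-0.111,0.09,-0.9],[-0.137,-0.111,0.13,-1.08],[-0.137,-0.111,0.17,-1.26],[-0.137,-0.111,0.21,-1.44],[-0.137,-0.111,0.24,-1.57],[-0.137,-0.111,0.255,-1.57],[-0.137,-0.111,0.255,-1.57],[-0.137,-0.111,0.255,-1.57]]}}

```text
t: 25.6
tool_pos: [0.5094, -0.0799, 0.0828]
tcp_rot: [0.02, 1.0, -0.0, 0.001]
contact_force: [-0.0, 0.2, -1.1]
width: 0.0002
```

```bash
python3 - <<'E'
from h import *
plan([.5073,-.0808,.052]); print(get_obs()['joint_positions'].round(2),get_obs()['contact_force'])
p,d=read_camera("side"); q,d=read_camera("scene")
a=cv2.resize(p[130:270,200:370],None,fx=2.3,fy=2.3,interpolation=cv2.INTER_CUBIC)
b=cv2.resize(q[150:290,150:320],None,fx=2.3,fy=2.3,interpolation=cv2.INTER_CUBIC)
cv2.imwrite("pics/k1.png",np.hstack([a,b]))
E
```

```text
t 25.6 tcp [ 0.5094 -0.0799  0.0828] yang 87.76 R [[-0.999, 0.039, 0.002], [0.039, 0.999, -0.0], [-0.002, -0.0, -1.0]]
shift [ 0.0021 -0.0009  0.0308]
[-0.1   0.4   0.22  2.06 -0.13  0.69  1.73] [-0.02053515  0.22987319 -1.08427059]
```

View pics/k1.png

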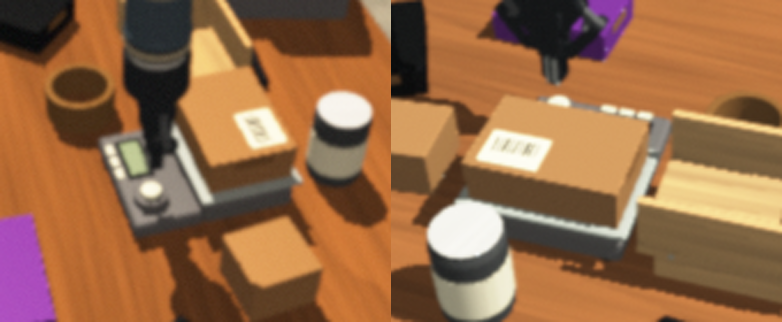

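The closed fingers are above the key and clear of the carton, which sits square on the platform. Pressing.

Request:
{"name": "drive_tool", "arguments": {"moves": [[0.001,-0.001,0.01,0],[0.001,-0.001,0.02,0],[0.001,-0.001,0.027,0],[0.001,-0.001,0.031,0],[0.001,-0.001,0.031,0]]}}

```text
t: 26.32
tool_pos: [0.5074, -0.0806, 0.0506]
tcp_rot: [0.019, 1.0, 0.0, -0.0]
contact_force: [-0.7, 1.0, -0.6]
width: -0.0001
```

Request:
{"name": "drive_tool", "arguments": {"moves": [[0,0,0.002,0],[0,0,0.004,0],[0,0,0.004,0]]}}

```text
t: 26.7
tool_pos: [0.5079, -0.0807, 0.0472]
tcp_rot: [0.019, 1.0, 0.0, 0.0]
contact_force: [-0.2, 0.8, 1.5]
width: 0.0001
```

Request:
{"name": "drive_tool", "arguments": {"moves": [[0,0,0.001,0],[0,0,0.002,0],[0,0,0.002,0]]}}

```text
t: 27.08
tool_pos: [0.5079, -0.0807, 0.0451]
tcp_rot: [0.019, 1.0, 0.0, 0.0]
contact_force: [0.0, -0.3, 2.6]
width: 0.0003
```

Request:
{"name": "drive_tool", "arguments": {"moves": [[0,0,0.001,0],[0,0,0.002,0],[0,0,0.002,0]]}}

```text
t: 27.45
tool_pos: [0.5079, -0.0807, 0.0439]
tcp_rot: [0.019, 1.0, 0.0, 0.0]
contact_force: [-2.1, 0.2, 11.3]
width: -0.0003
```

Request:
{"name": "drive_tool", "arguments": {"moves": [[0,0,0.001,0],[0,0,0.002,0],[0,0,0.002,0]]}}

```text
t: 27.82
tool_pos: [0.508, -0.0807, 0.0436]
tcp_rot: [0.019, 1.0, 0.001, 0.0]
contact_force: [-6.2, 1.2, 27.2]
width: -0.0
```

Request:
{"name": "drive_tool", "arguments": {"moves": [[0,0,0.001,0],[0,0,0.002,0],[0,0,0.002,0]]}}

```text
t: 28.2
tool_pos: [0.5081, -0.0807, 0.0432]
tcp_rot: [0.019, 1.0, 0.001, 0.0]
contact_force: [-11.2, 1.7, 43.3]
width: 0.0002
```

The key hit a hard stop at z≈0.044, 4 mm down. Retreating.

Request:
{"name": "drive_tool", "arguments": {"moves": [[0,0,-0.01,0],[0,0,-0.05,0],[0.02,0,-0.1,0],[0.04,0,-0.15,0],[0.04,0,-0.2,0],[0.04,0,-0.22,0],[0.04,0,-0.22,0]]}}

```text
t: 29.08
tool_pos: [0.4682, -0.0792, 0.2599]
tcp_rot: [0.019, 1.0, 0.0, 0.001]
contact_force: [-0.5, 0.1, -0.9]
width: -0.0002
```

```bash
python3 - <<'E'
from h import *
o=get_obs(); print(o['t'],o['tool_pos'],o['contact_force'])
for n in ("scene","side"):
    q,d=read_camera(n); np.save(f"pics/{n}10.npy",cloud(d,*cam(n))); cv2.imwrite(f"pics/{n}10.png",q)
p=cv2.imread("pics/scene10.png");q=cv2.imread("pics/side10.png")
cv2.imwrite("pics/f.png",np.hstack([cv2.resize(p[130:320,110:430],None,fx=1.5,fy=1.5),cv2.resize(q[100:290,200:400],None,fx=1.5,fy=1.5)]))
E
python3 m.py 10
```

```text
29.075 [ 0.4681843  -0.07917918  0.25993237] [-0.52160932  0.10776513 -0.85638638]
scene z 0.101
scene c [625.5 -26.8] size [117.1 162.5] ang 3.43 {'x-': (np.float64(-56.4), np.float64(3.18)), 'x+': (np.float64(56.0), np.float64(3.46)), 'y-': (np.float64(-80.0), np.float64(2.78)), 'y+': (np.float64(79.3), np.float64(3.6))}
  cloud [622.3 -28.3] [112.7 160.5] 3.21
side z 0.1019
side c [621.4 -33.1] size [113.6 166.9] ang 3.33 {'x-': (np.float64(-55.0), np.float64(3.02)), 'x+': (np.float64(55.2), np.float64(2.81)), 'y-': (np.float64(-81.1), np.float64(3.45)), 'y+': (np.float64(80.8), np.float64(3.57))}
  cloud [622.8 -29.8] [111.8 164.2] 2.92
```

View pics/f.png

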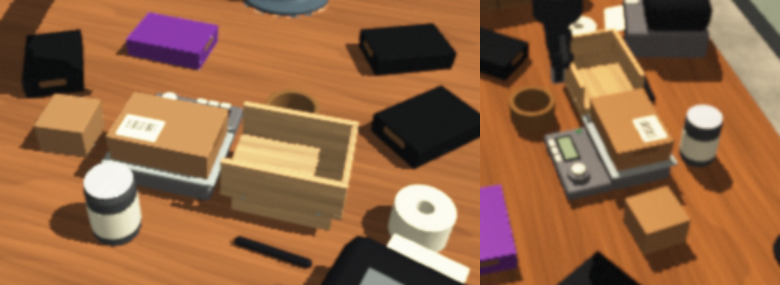

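The final views show the carton square and fully on the platform, everything else in place, and the robot clear. Handing in.

```bash
python3 -c "
from workcell import *
print(close_job())"
```

```text
the job is handed in; nothing more can be done
None
```

The carton is out of the tray and lying released on the scale's platform, and I pressed the print key down to its stop. I handed the job in at about 29 s with the robot clear of everything; the hand-in gives no verdict.

- **Placing:** The last checks put the carton about 1–3 mm off the platform's centre. Its turn is within about 0.3° of the platform's, and the smallest edge margin is about 7 mm. The three cameras differ by about 2 mm.
- **Handling of the carton:** I dragged it by pressing on the lid, with readings of at most 14.5 N at the ends of the moves. It came onto the platform turned about 8°, and turning it with open fingers slipped. I squared it by dragging each end sideways with the fingers shut.
- **Key press:** The fingertips stopped hard 4 mm down, which matches full travel. I overpressed: the force reached about 43 N at the fingertips. The 40 N limit is stated for the arm and gripper body, but I can't rule out that it counts here.
- **Bystanders:** I touched none of the other things on the bench, and in the final pictures they are where they were. I checked this by eye and did not measure them.

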